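# Seat a bar and throw the toggle clamp

### The arm

A 7-joint arm with a two-finger parallel gripper is mounted at the origin on a cart in front of the work surface, level with it; the furniture and walls round the work are solid. World frame = base frame: x ahead of the robot, y to its left, z up, the work surface at z = 0. Lengths are in m, angles in rad, forces in N, time in s.
With the tool pointing down it reaches from about 0.4 to 0.85 m from the base axis. Payload 4.5 kg.
Tool frame: the origin (TCP) lies midway between the tips of the shut fingers; the grasp point (between the pads) lies 19 mm behind it; z points along the fingers, y is the direction in which the jaws open and shut (so a half turn about z gives the same grasp; the last joint's range is limited). The gripper opens to 88 mm and grips with 3 to 60 N. Pads are 18 mm wide; open, the fingers measure 123 mm over their backs; the gripper's body (75 mm by 187 mm) begins 45 mm behind the grasp point.
Start: joints at [-1.305, 0.689, -0.195, 1.565, 0.157, 0.902, -0.215], TCP at [0.144, 0.608, 0.239] pointing down, gripper open.
Joint ranges: [-3.01, 3.01], [-0.46, 2.08], [-1.47, 1.51], [0.13, 2.56], [-1, 4.14], [0.04, 2.09], [-2.66, 2.66]. Speed limits (rad/s): [2.57, 2.57, 3.14, 3.14, 3.14, 3.14, 3.14].

### API

Orientations are given as a unit quaternion [x, y, z, w].
In Python, from plant import r gives the robot as it stands.
- The arm moves only by the tool play_rows, never from a script. Its argument "targets" is a list of rows, each an object of numbers: "jaw": the closure, from 0 (fully open) to 1 (shut); "dx", "dy", "dz": the shift along the tool's x, y, z in m; "yaw": the turn about the tool's z in rad. A call has exactly 5 rows; each row shifts and turns the pose as measured when the row begins, along the tool's axes as they then stand; what a row does not reach is not made up. A row lasts 1/10 s, in which the tool goes at most 50 mm and 8.59 degrees, less where a joint would pass 70% of its speed; a pose out of reach is approached as far as the arm can. A call with a gripper value outside its range is refused whole. The fingers move at their own pace and stop on an object; "squeeze" is the grip in N (left out, the last holds). Time passes only in rows, so rows that do not move let the fingers close, or fill a call up. It gives the time, the measured TCP pose, the force and the opening at its end, in the units of the state.
- r.get_state(): the state, without advancing time (a new reading comes with each control period).
- r.snapshot(name): name is "scene" or "top" or "wrist"; returns a dict with "frame" (420x560x3 uint8, red, green, blue), "z_map" (420x560 float32, m along the optical axis (not along the pixel's ray), 0 where there is no reading), "mtx" (3x3 intrinsics, pixels), "position" and "orientation" of the camera in the world; the wrist camera has in their place "T_tool_cam" (4x4, takes a point from camera to tool coordinates, whose origin is the TCP and whose axes are the flange's). Camera axes: x right, y up, looking along -z (the intrinsics and any distortion apply to the point x, -y, -z); pixel columns grow to the right and rows downward; lengths in m; the calibration is good to about 2 mm. A picture is of the moment at which its call begins: read the wrist's pose just before it.
- r.finish_job(): hands the job in, once; it reports no verdict.
The state is a dict: "clock": time; "q": joint angles; "qd": joint speeds; "joint_torque": joint torques, N m; "tool_pos": TCP position; "eef_rot": TCP orientation; "contact_force": force on the tool from outside, world axes, zero at the start; "moment": the same for the moment, N m; "opening": opening from 0.0 (shut) to 1.0 (fully open).
Only numpy, scipy, OpenCV 4.12 (cv2) and the standard library are available. Lean on these libraries where they do the work, as an engineer would, in place of code of your own. Each camera call takes 0.05 s, during which the arm holds its last target.

### The job

On the clamping fixture, push the steel bar that lies between the guide rails along by its free end until it sits fully home against the end stop, with the toggle clamp still open. Then push the clamp's lever over past its centre so that it snaps shut and its foot presses on the bar. Only push with the fingertips or the outside of the fingers: do not pinch or lift anything, and leave the other things on the bench where they are.

Things in the scene. Friction and masses are not known exactly. Their poses are not given: they have to be found in the camera images.
- fixture: grey plate fixed to the bench, 140 x 230 x 10 mm (x -70..70, y -120..110), with two guide rails, an end stop (44 mm wide, 24 mm above the plate) and a clamp pedestal (to 52 mm above the bench). Origin on the bench under the plate, z up. The bar lies along y at x = 35 mm and goes home towards +y; the lever swings in the plane y = 55 mm, pushed from -x to +x
- bar: plain steel bar, 18 x 160 x 18 mm, 0.2 to 0.45 kg, loose between the rails on the plate (rails 11 mm high, 21 mm apart, fixture y -15..85). Origin: centre of its underside, y along its length. Home: its +y end on the stop, origin at x 35, y 10, z 10 mm in the fixture's frame; it starts 25 to 50 mm short. Its -y end is free, 55 mm clear of the rails when home
- stop_face (a point): centre of the stop's face that the bar must meet, 19 mm above the bench, at x = +35, y = +90 mm in the fixture's frame; axes as the fixture's
- clamp_lever (a joint): lever angle in rad: 0 open (leans 0.6 rad from vertical to the fixture's -x, clamp arm raised), about 1.20 locked, foot on the bar (1.26 if no bar is below). Over-centre spring: drives it away from 0.6 to the side it is on, 0.36 N m at either end (about 4 N at the lever's end to start it); past 0.6 it snaps over by itself, then leans 0.6 rad to +x
- lever_end (a point): centre of the rounded end of the lever's black grip; moves with the lever. The grip is a round rod 19 mm thick on the outer 48 mm of the lever, rounded off 9.5 mm past this point; the lever is straight from pivot to this point, 88 mm. About 119 mm above the bench when open or locked, 134 mm midway
- lever_pivot (a point): the lever's hinge, 46 mm above the bench, at x = -20, y = 55 mm in the fixture's frame; the hinge axis is the fixture's y
- clamp_foot (a point): underside centre of the 14 mm round rubber foot on the clamp arm, 55 mm from the pivot along the arm; moves with the lever; raised about 91 mm above the bench when open, on top of the bar when locked
- roller_a: black steel roller, 33 mm across, 38 mm high, standing loose on the fixture's plate; origin: centre of its underside
- roller_b: bright steel roller, 33 mm across, 38 mm high, upright on the bench beyond the end stop; origin: centre of its underside
- pin: thin steel pin, 12 x 120 x 12 mm, lying on the bench beside the plate on the lever's open side; origin: centre of its underside
- box_mini: small brown carton, 54 x 67 x 38 mm, on the left of the bench; origin: centre of its underside
- oil_bottle: green oil bottle, 45 mm across, 150 mm tall, in the middle of the bench; origin: centre of its underside
Not all that is in view belongs to the job. There is more than one size of the bar; the one meant has the size given above.

How it is judged:
On the way, in this order (a step that is already met when the one before it is completed fails the run):
1. the bar is home against the stop (within 3 mm) while the clamp is still open (y of bar in the frame of fixture between 0.007 and 0.014 m and z of bar in the frame of fixture below 0.0125 m and angle between the y axis of bar and the y axis of fixture, either way round below 0.06 rad and value of joint clamp_lever below 0.3 rad), for 0.2 s.
2. the lever has snapped over and its foot presses on the bar (value of joint clamp_lever above 1.12 rad and contact force between clamp_lever and bar above 1 N), for 0.2 s.
At the end, for the whole second after the job is handed in: the bar lies flat between the rails within 3 mm of the stop, at rest; the lever is at rest in its locked position (more than 1.12 rad) and its foot presses on the bar with more than 1 N (all of step 2 and y of bar in the frame of fixture between 0.007 and 0.014 m and z of bar in the frame of fixture below 0.0125 m and angle between the y axis of bar and the y axis of fixture, either way round below 0.06 rad and velocity of joint clamp_lever between -0.1 and 0.1 rad/s and linear speed of bar below 0.01 m/s); the robot touches nothing.
It fails at once if the bar was lifted off the plate or tipped (z of bar in the frame of fixture above 0.018 m or angle between bar's own z axis and vertical above 0.15 rad).
It fails at once if another thing was moved more than 20 mm (distance of any of roller_a, roller_b, pin, box_mini, oil_bottle from where it was at the start of the episode above 0.02 m).
It also fails if it takes over 51 s, if anything falls off the work surface, if the arm or the gripper's body presses on something with over 40 N, if the wrist force passes 120 N, or if a joint passes its speed limit or range.

## Working session

There is one attempt and no reset: what is moved stays moved. The work goes in short steps, Python scripts to look and compute and a tool call to move; the robot and the scene stay as the last step left them, time stands still between calls to the robot, and variables do not carry over. Pictures are saved under pics/ and viewed, and the job is handed in when it is done.

Besides the shell and the picture viewer there is one more tool, called by a JSON object that holds its "fn" and its "kwargs". play_rows: Moves the arm, as the interface text tells. Its arguments: {"type":"object","properties":{"targets":{"type":"array"},"squeeze":{"type":"number"}},"required":["targets"]}

```bash
mkdir -p pics; ls; cat > h.py <<'E'
import numpy as np, cv2
from scipy.spatial.transform import Rotation as R
from plant import r
def snap(name,fn):
    s=r.get_state(); d=r.snapshot(name)
    cv2.imwrite('pics/%s.png'%fn,d['frame'][:,:,::-1])
    if 'T_tool_cam' in d:
        T=np.eye(4);T[:3,:3]=R.from_quat(s['eef_rot']).as_matrix();T[:3,3]=s['tool_pos'];T=T@d['T_tool_cam']
    else:
        T=np.eye(4);T[:3,:3]=R.from_quat(d['orientation']).as_matrix();T[:3,3]=d['position']
    np.savez('pics/%s.npz'%fn,f=d['frame'],z=d['z_map'],K=d['mtx'],T=T)
    return d
def cloud(fn):
    a=np.load('pics/%s.npz'%fn);z=a['z'];K=a['K'];v,u=np.mgrid[:z.shape[0],:z.shape[1]]
    P=np.stack([(u-K[0,2])/K[0,0]*z,-(v-K[1,2])/K[1,1]*z,-z],-1)
    return P@a['T'][:3,:3].T+a['T'][:3,3],a['f'],z
E
python3 - <<'E'
from h import *
print({k:np.round(v,3) if not isinstance(v,dict) else v for k,v in r.get_state().items()})
for n in ['scene','top','wrist']:
    d=snap(n,n+'0'); print(n,[ (k,np.round(d[k],3)) for k in d if k not in('frame','z_map')])
E
```

```text
pics
{'clock': np.float64(0.0), 'q': array([-1.305,  0.69 , -0.195,  1.566,  0.157,  0.903, -0.215]), 'qd': array([ 0.001,  0.001, -0.002,  0.001, -0.   , -0.   ,  0.   ]), 'joint_torque': array([-0.0000e+00, -5.2756e+01, -1.2670e+00, -1.5343e+01, -5.3000e-02,
        7.0000e-03,  0.0000e+00]), 'tool_pos': array([0.143, 0.608, 0.238]), 'eef_rot': array([ 0.116,  0.993, -0.001, -0.   ]), 'contact_force': array([ 0.671,  0.611, -0.55 ]), 'moment': array([-0.005,  0.049,  0.029]), 'opening': np.float64(1.0)}
scene [('mtx', array([[434.937,   0.   , 281.856],
       [  0.   , 434.937, 207.371],
       [  0.   ,   0.   ,   1.   ]])), ('position', array([0.186, 0.446, 0.735])), ('orientation', array([-0.123,  0.36 ,  0.882, -0.277]))]
top [('mtx', array([[505.596,   0.   , 276.593],
       [  0.   , 505.596, 208.868],
       [  0.   ,   0.   ,   1.   ]])), ('position', array([ 0.359, -0.028,  1.058])), ('orientation', array([-0.071,  0.078,  0.715, -0.691]))]
wrist [('mtx', array([[315.549,   0.   , 281.29 ],
       [  0.   , 315.549, 203.489],
       [  0.   ,   0.   ,   1.   ]])), ('T_tool_cam', array([[-0.   ,  0.96 ,  0.281,  0.071],
       [ 1.   ,  0.   ,  0.   ,  0.001],
       [ 0.   ,  0.281, -0.96 , -0.146],
       [ 0.   ,  0.   ,  0.   ,  1.   ]]))]
```

View pics/scene0.png

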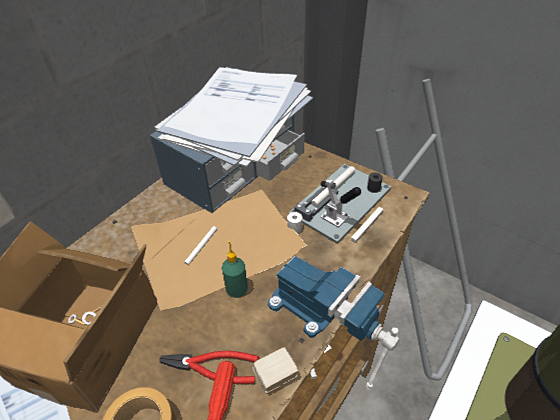

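View pics/top0.png

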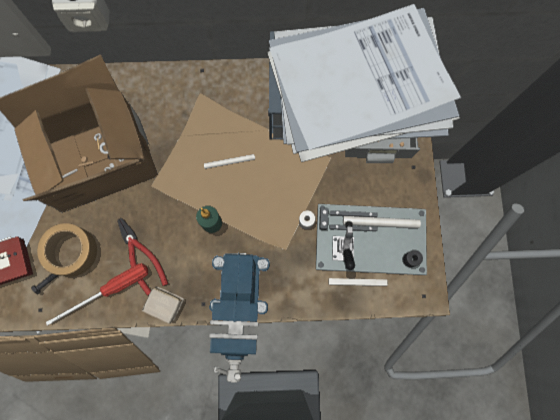

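View pics/wrist0.png

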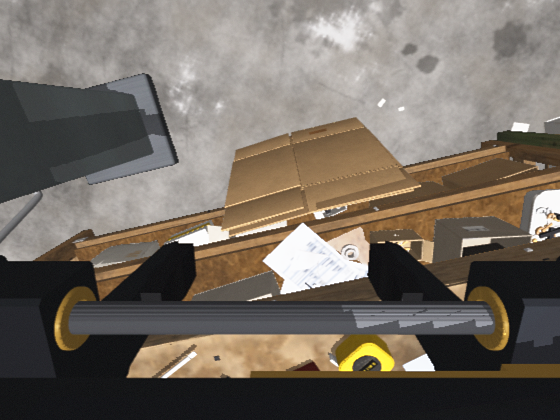

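```bash
python3 - <<'E'
from h import *
P,f,z=cloud('top0')
c=f[180:310,290:450,::-1]; cv2.imwrite('pics/c1.png',cv2.resize(c,None,fx=5,fy=4.6,interpolation=cv2.INTER_CUBIC))
P,f,z=cloud('scene0')
c=f[150:260,270:410,::-1]; cv2.imwrite('pics/c2.png',cv2.resize(c,None,fx=5,fy=5,interpolation=cv2.INTER_CUBIC))
E
```

```text
(no output)
```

View pics/c1.png

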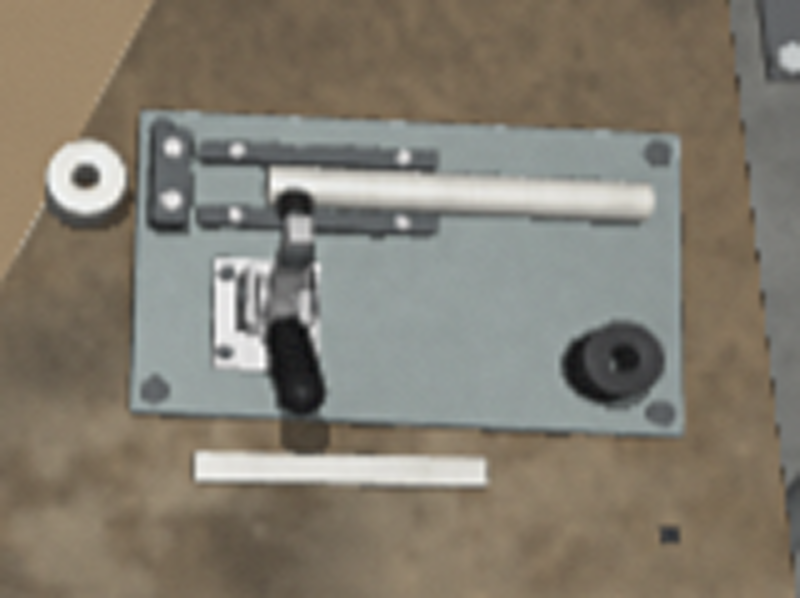

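View pics/c2.png

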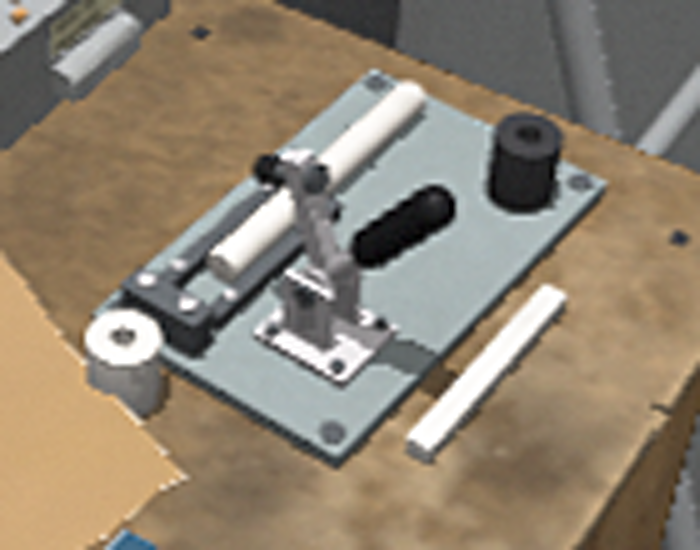

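```bash
cat >> h.py <<'E'
def ray(fn,u,v,zw):
    a=np.load('pics/%s.npz'%fn);K=a['K'];T=a['T']
    d=T[:3,:3]@np.array([(u-K[0,2])/K[0,0],-(v-K[1,2])/K[1,1],-1]);o=T[:3,3]
    return o+d*(zw-o[2])/d[2]
def fit(A,B):
    A=np.array(A);B=np.array(B);a=A-A.mean(0);b=B-B.mean(0)
    t=np.arctan2((a[:,0]*b[:,1]-a[:,1]*b[:,0]).sum(),(a*b).sum()); c,s=np.cos(t),np.sin(t);M=np.array([[c,-s],[s,c]])
    return t,M,B.mean(0)-M@A.mean(0)
E
python3 - <<'E'
from h import *
px=lambda x,y:(x/5-0.4+290,y/4.6-0.4+180)
C=[(140,110),(681,134),(684,430),(132,408)]
W=[ray('top0',*px(*c),0.010)[:2] for c in C]
A=[(.07,.11),(.07,-.12),(-.07,-.12),(-.07,.11)]
t,M,o=fit(A,W);print(t,o,(np.array(W)-(np.array(A)@M.T+o))*1000)
P,f,z=cloud('top0')
F=lambda p:M.T@(np.array(p)[:2]-o)
for n,c,h in [('bar-',(655,202),.028),('bar+',(270,185),.028),('rollA',(622,357),.038+.01),('rollB',(86,178),.038),('pinL',(195,467),.012),('pinR',(487,471),.012),('stop',(188,175),.034),('grip',(303,390),.12)]:
    u,v=px(*c);p=ray('top0',u,v,h);q=P[int(round(v)),int(round(u))]
    print(n,np.round(p,4),'fix',np.round(F(p)*1000,1),'depth',np.round(q,4),np.round(F(q)*1000,1))
# plate/bar height maps by depth
X=(P[...,:2]-o)@M
m=(abs(X[...,0]-.0)<.06)&(X[...,1]<.0)&(X[...,1]>-.1)&(P[...,2]<.02); print('plate z',np.median(P[m][:,2]))
m=(abs(X[...,0]-.035)<.02)&(abs(X[...,1])<.2)&(P[...,2]>.022)&(P[...,2]<.034)
Q=X[m];print('bar',Q.min(0),Q.max(0),np.median(P[m][:,2]))
for y in (-.09,-.06,-.03,0): 
    k=abs(Q[:,1]-y)<.01; print(y,np.median(Q[k,0]),Q[k,0].min(),Q[k,0].max())
np.savez('fix.npz',t=t,M=M,o=o)
E
```

```text
-0.08189581423630155 [ 0.51565879 -0.23341872] [[-1.25575442  0.06116325]
 [-1.79556476  0.03172572]
 [ 1.95100445  0.69358077]
 [ 1.10031473 -0.78646974]]
bar- [ 0.5392 -0.3392  0.028 ] fix [  32.1 -103.5] depth [ 0.5413 -0.3453  0.0101] [  34.7 -109.4]
bar+ [ 0.5526 -0.1799  0.028 ] fix [32.4 56.4] depth [ 0.5523 -0.1808  0.0274] [32.2 55.5]
rollA [ 0.4677 -0.3133  0.048 ] fix [-41.3 -83.5] depth [ 0.4706 -0.3198  0.0251] [-37.9 -89.8]
rollB [ 0.5566 -0.1029  0.038 ] fix [ 30.1 133.4] depth [ 0.5636 -0.1058  0.0049] [ 37.3 131.1]
pinL [ 0.4286 -0.1432  0.012 ] fix [-94.1  82.8] depth [ 0.4288 -0.144   0.012 ] [-93.8  82. ]
pinR [ 0.4226 -0.2631  0.012 ] fix [-90.3 -37.2] depth [ 0.4232 -0.2656  0.0008] [-89.5 -39.7]
stop [ 0.5572 -0.1454  0.034 ] fix [34.2 91.1] depth [ 0.5573 -0.1454  0.0298] [34.3 91.1]
grip [ 0.4508 -0.1732  0.12  ] fix [-69.5  54.7] depth [ 0.4508 -0.1717  0.1274] [-69.6  56.2]
plate z 0.009788822902161876
bar [ 0.01524991 -0.10313209] [0.05477372 0.16291225] 0.02648617113238705
-0.09 0.0344150363152399 0.025160608296394996 0.04218716982957322
-0.06 0.03365985283695323 0.026108276057036087 0.04312679230840415
-0.03 0.0338073820103026 0.0259194355367386 0.041470281772478114
0 0.03317194994166521 0.016199078311354632 0.05262740802211505
```

```bash
python3 - <<'E'
from h import *
H={}
for n in('top0','scene0'):
    P,f,z=cloud(n); m=z>0
    for p in P[m]:
        k=(int(np.floor(p[0]/.05)),int(np.floor(p[1]/.05))); H[k]=max(H.get(k,-9),p[2])
print('y:   ',[round(j*.05,2) for j in range(14,-10,-1)])
for i in range(16,2,-1): print('%.2f'%(i*.05),' '.join('%4d'%(1000*H.get((i,j),-9)) if H.get((i,j),-9)>-1 else '  . ' for j in range(14,-10,-1)))
s=r.get_state(); Rm=R.from_quat(s['eef_rot']).as_matrix(); print(Rm.round(3))
fx=np.load('fix.npz');M=fx['M'];o=fx['o']
ty=Rm[:2,1];ang=np.arctan2(M[1,1],M[0,1])-np.arctan2(ty[1],ty[0]);print('yaw tool',-ang)
E
```

```text
y:    [0.7, 0.65, 0.6, 0.55, 0.5, 0.45, 0.4, 0.35, 0.3, 0.25, 0.2, 0.15, 0.1, 0.05, 0.0, -0.05, -0.1, -0.15, -0.2, -0.25, -0.3, -0.35, -0.4, -0.45]
0.80   .    .    .    20   17   .   188  191  189  186    3    2   32   25   10  207  205  198  191  194  194  197  196   . 
0.75   .    .    .    18   19  192  193  190  178  177  129   10   19   15   10  182  199  194  193  193  195  198  202   . 
0.70   .    .    .    15   19  145  165  164   42  178  149    9    9   10   16  154  199  198  194  193  194  199  202   . 
0.65   .    .    .    .    25  123  152  162   44  177  174   14   15   15   15    9  204  204  198  193  188  185  179   . 
0.60   .    .    .    -4   30    5  139  163  192  192  192    7    8    9   10   10  173  200    4    5    5    5    3   . 
0.55   .    .    .    .     7    6  195  194  196   13    3    3  148  151   16   19   41   41   30   31   30   26   14   . 
0.50   .    .    .    .    36   35   52   53   51   15   14    4   91   91   16   30   40   41  113   31   31   31   13   . 
0.45   .    .    .    .    35   35   52   51   51   31   33   13    4   78   
[... 200 characters left out ...]
 4    4   19   18    5    5   42   42   13  107  108   20    5    6    5    4    5    4    4 -910
0.30 -375 -371 -349 -383 -384 -385 -382 -396 -907   -6   -2   -3   -2  106  106 -908   -3   -2   -1   -2   -2   -6   -3 -904
0.25 -459 -451 -447 -451 -457 -478 -496 -507 -904 -903 -909 -923  -43  100  104 -907 -909 -907 -908 -908 -904 -908 -907 -651
0.20 -621 -614 -619 -618 -632 -649 -666 -694 -906 -908 -906 -909 -917   61   71 -905 -898 -905 -906 -906 -907 -907 -903 -681
0.15 -788 -788 -790 -793 -815 -817 -832 -903 -904 -909 -904 -812 -817 -811 -813 -806 -809 -807 -808 -905 -905 -901 -907 -780
[[-0.973  0.23  -0.   ]
 [ 0.23   0.973 -0.001]
 [-0.    -0.001 -1.   ]]
yaw tool -0.14980620178053083
```

{"fn": "play_rows", "kwargs": {"targets": [{"jaw": 1,"dx": -0.03,"dy": -0.02,"dz": -0.03,"yaw": 0},{"jaw": 1,"dx": -0.035,"dy": -0.02,"dz": -0.025,"yaw": 0},{"jaw": 1,"dx": -0.038,"dy": -0.024,"dz": -0.02,"yaw": 0},{"jaw": 1,"dx": -0.04,"dy": -0.025,"dz": -0.01,"yaw": 0},{"jaw": 1,"dx": -0.04,"dy": -0.025,"dz": 0,"yaw": 0}], "squeeze": 20}}

```text
clock: 0.65
tool_pos: [0.2928, 0.4558, 0.323]
eef_rot: [0.107, 0.994, -0.001, -0.003]
contact_force: [0.3, 0.8, -0.2]
opening: 0.576
```

{"fn": "play_rows", "kwargs": {"targets": [{"jaw": 1,"dx": -0.031,"dy": -0.038,"dz": 0,"yaw": 0},{"jaw": 1,"dx": -0.031,"dy": -0.038,"dz": 0,"yaw": 0},{"jaw": 1,"dx": -0.028,"dy": -0.04,"dz": 0,"yaw": 0},{"jaw": 1,"dx": -0.024,"dy": -0.042,"dz": 0,"yaw": 0},{"jaw": 1,"dx": -0.02,"dy": -0.045,"dz": 0,"yaw": 0}]}}

```text
clock: 1.15
tool_pos: [0.385, 0.2237, 0.3227]
eef_rot: [0.109, 0.994, -0.0, -0.001]
contact_force: [0.5, -0.1, -0.2]
opening: 0.115
```

{"fn": "play_rows", "kwargs": {"targets": [{"jaw": 1,"dx": -0.014,"dy": -0.047,"dz": 0,"yaw": -0.03},{"jaw": 1,"dx": -0.014,"dy": -0.047,"dz": 0,"yaw": -0.03},{"jaw": 1,"dx": -0.012,"dy": -0.047,"dz": 0,"yaw": -0.03},{"jaw": 1,"dx": -0.01,"dy": -0.048,"dz": 0,"yaw": -0.03},{"jaw": 1,"dx": -0.008,"dy": -0.048,"dz": 0,"yaw": -0.03}]}}

```text
clock: 1.65
tool_pos: [0.4047, -0.0253, 0.3228]
eef_rot: [0.031, 1.0, -0.0, -0.0]
contact_force: [1.7, 0.5, -0.3]
opening: 0.007
```

{"fn": "play_rows", "kwargs": {"targets": [{"jaw": 1,"dx": -0.018,"dy": -0.046,"dz": 0,"yaw": 0},{"jaw": 1,"dx": -0.018,"dy": -0.046,"dz": 0,"yaw": 0},{"jaw": 1,"dx": -0.018,"dy": -0.046,"dz": 0,"yaw": 0},{"jaw": 1,"dx": -0.018,"dy": -0.046,"dz": 0,"yaw": 0},{"jaw": 1,"dx": -0.018,"dy": -0.046,"dz": 0,"yaw": 0}]}}

```text
clock: 2.15
tool_pos: [0.4766, -0.2648, 0.3229]
eef_rot: [0.031, 1.0, 0.0, -0.001]
contact_force: [1.3, 0.1, 0.2]
opening: 0.003
```

```bash
cat >> h.py <<'E'
def where():
    s=r.get_state();fx=np.load('fix.npz');M=fx['M'];o=fx['o'];Rm=R.from_quat(s['eef_rot']).as_matrix()
    F=M.T@(s['tool_pos'][:2]-o)
    ang=np.arctan2(M[1,1],M[0,1])-np.arctan2(Rm[1,1],Rm[0,1])
    print('t',s['clock'],'fix mm',(F*1000).round(1),'z',round(s['tool_pos'][2]*1000,1),'yaw need',round(-ang,3),'F',np.round(s['contact_force'],1),'open',s['opening'])
    return F,Rm,M,o,s
def shift(tx,ty,tz):
    F,Rm,M,o,s=where(); w=np.append(M@np.array([tx,ty])+o,tz)-s['tool_pos']; print('tool shift mm',(Rm.T@w*1000).round(1))
E
python3 -c "
from h import *
shift(.035,-.15,.32)"
```

```text
t 2.15 fix mm [-36.4 -34.5] z 322.9 yaw need 0.019 F [1.3 0.1 0.2] open 0.0030698651703814066
tool shift mm [ -69.2 -116.9    2.7]
```

{"fn": "play_rows", "kwargs": {"targets": [{"jaw": 1,"dx": -0.024,"dy": -0.04,"dz": 0,"yaw": 0.019},{"jaw": 1,"dx": -0.024,"dy": -0.04,"dz": 0,"yaw": 0},{"jaw": 1,"dx": -0.024,"dy": -0.04,"dz": 0,"yaw": 0},{"jaw": 1,"dx": 0,"dy": 0,"dz": 0.04,"yaw": 0},{"jaw": 1,"dx": 0,"dy": 0,"dz": 0.03,"yaw": 0}]}}

```text
clock: 2.65
tool_pos: [0.5433, -0.4078, 0.2541]
eef_rot: [0.047, 0.999, -0.005, 0.005]
contact_force: [-0.9, 1.0, -0.9]
opening: 0.006
```

```bash
python3 -c "
from h import *
shift(.035,-.15,.15)
snap('wrist','w1');snap('top','t1')
P,f,z=cloud('t1')
c=f[150:310,290:450,::-1]; cv2.imwrite('pics/t1c.png',cv2.resize(c,None,fx=3.7,fy=3.7,interpolation=cv2.INTER_CUBIC))"
```

```text
t 2.65 fix mm [  41.8 -171.5] z 254.1 yaw need -0.012 F [-0.9  1.  -0.9] open 0.006453486263871003
tool shift mm [  8.1  22.5 103.8]
```

View pics/w1.png

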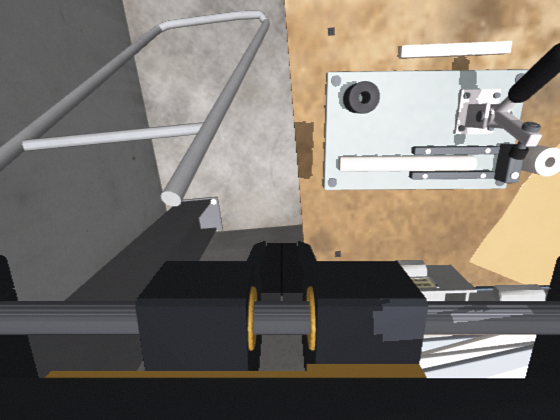

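View pics/t1c.png

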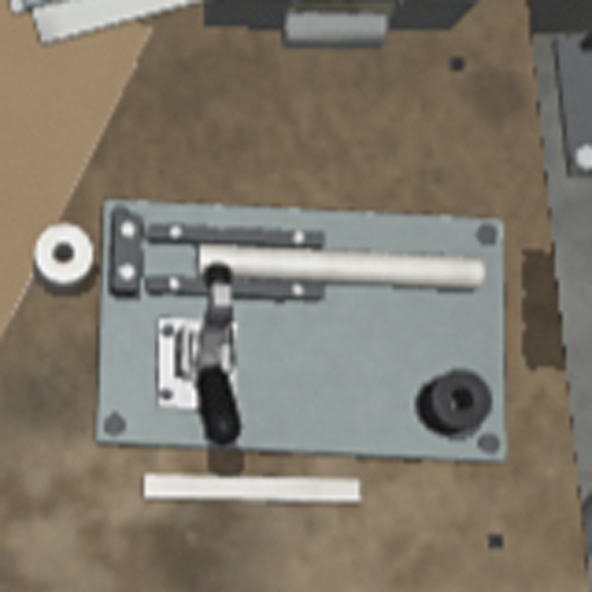

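```bash
python3 - <<'E'
from h import *
fx=np.load('fix.npz');M=fx['M'];o=fx['o']
P,f,z=cloud('w1')
cv2.imwrite('pics/w1c.png',cv2.resize(f[50:210,310:560,::-1],None,fx=3.2,fy=3.2,interpolation=cv2.INTER_CUBIC))
for n,(u,v),h in [('bar-',(340,163),.028),('pl(-70,-120)',(327,73),.01),('pl(70,-120)',(325,190),.01),('rollA',(362,97),.048),('pinR',(400,52),.012),('hole',(337,79),.01)]:
    p=ray('w1',u,v,h);q=P[v,u+2]; print(n,np.round(M.T@(p[:2]-o)*1000,1),np.round(M.T@(q[:2]-o)*1000,1),q[2].round(4))
E
```

```text
bar- [  32.5 -103.9] [  32.8 -101.3] 0.0268
pl(-70,-120) [ -68.1 -119.8] [ -68.1 -117.6] 0.0101
pl(70,-120) [  69.9 -118.3] [  72.6 -114.4] -0.0002
rollA [-40.5 -87.1] [-41.2 -78.7] 0.0212
pinR [-88.6 -39.5] [-88.4 -37.6] 0.013
hole [ -61.5 -108.2] [ -61.4 -106.2] 0.0118
```

View pics/w1c.png

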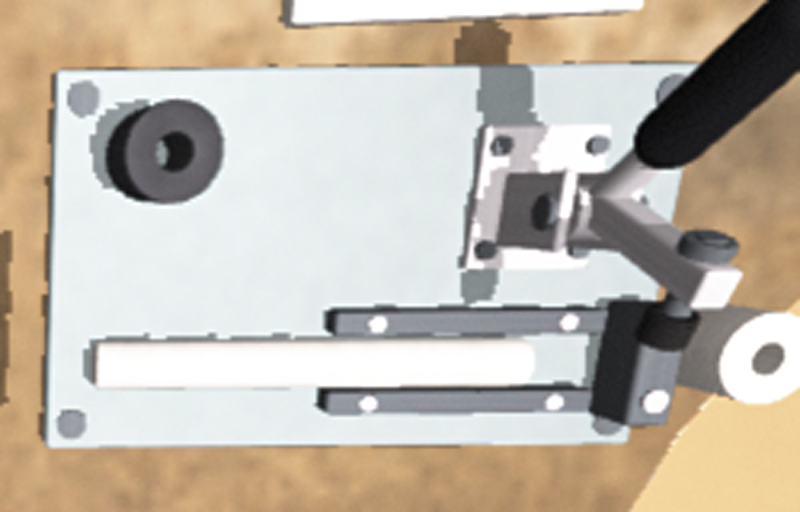

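{"fn": "play_rows", "kwargs": {"targets": [{"jaw": 1,"dx": 0.004,"dy": 0.012,"dz": 0.03,"yaw": -0.012},{"jaw": 1,"dx": 0.004,"dy": 0.01,"dz": 0.045,"yaw": 0},{"jaw": 1,"dx": 0,"dy": 0,"dz": 0.045,"yaw": 0},{"jaw": 1,"dx": 0,"dy": 0,"dz": 0.02,"yaw": 0},{"jaw": 1,"dx": 0,"dy": 0,"dz": 0,"yaw": 0}]}}

```text
clock: 3.25
tool_pos: [0.5399, -0.3849, 0.1157]
eef_rot: [0.04, 0.999, -0.006, 0.006]
contact_force: [-0.0, -0.1, 0.1]
opening: 0.007
```

```bash
python3 -c "
from h import *
shift(.034,-.145,.017)"
```

```text
t 3.25 fix mm [  36.5 -149. ] z 115.7 yaw need 0.002 F [-0.  -0.1  0.1] open 0.006734882539590487
tool shift mm [ 3.8  5.1 98.6]
```

{"fn": "play_rows", "kwargs": {"targets": [{"jaw": 1,"dx": 0.003,"dy": 0,"dz": 0.04,"yaw": 0},{"jaw": 1,"dx": 0.001,"dy": 0,"dz": 0.03,"yaw": 0},{"jaw": 1,"dx": 0,"dy": 0,"dz": 0.018,"yaw": 0},{"jaw": 1,"dx": 0,"dy": 0,"dz": 0.008,"yaw": 0},{"jaw": 1,"dx": 0,"dy": 0,"dz": 0,"yaw": 0}]}}

```text
clock: 3.75
tool_pos: [0.5452, -0.3892, 0.0278]
eef_rot: [0.039, 0.999, -0.01, 0.013]
contact_force: [-0.3, -0.1, -0.1]
opening: 0.007
```

```bash
python3 -c "
from h import *
shift(.034,-.125,.017)"
```

```text
t 3.75 fix mm [  42.2 -152.9] z 27.8 yaw need 0.003 F [-0.3 -0.1 -0.1] open 0.007239941360039321
tool shift mm [ 8.3 28.1 10.1]
```

```bash
python3 -c "
from h import *
s=r.get_state();print(s['q'].round(3),s['qd'].round(3));print(R.from_quat(s['eef_rot']).as_matrix().round(3))"
```

```text
[ 0.587  1.008 -0.072  1.579  0.129  0.527  1.931] [ 0.001 -0.023 -0.001 -0.02  -0.     0.014  0.002]
[[-0.997  0.078  0.026]
 [ 0.078  0.997 -0.021]
 [-0.027 -0.019 -0.999]]
```

{"fn": "play_rows", "kwargs": {"targets": [{"jaw": 1,"dx": 0.004,"dy": 0.002,"dz": 0.004,"yaw": 0},{"jaw": 1,"dx": 0.004,"dy": 0.002,"dz": 0.004,"yaw": 0},{"jaw": 1,"dx": 0,"dy": 0.002,"dz": 0.003,"yaw": 0},{"jaw": 1,"dx": 0,"dy": 0,"dz": 0,"yaw": 0},{"jaw": 1,"dx": 0,"dy": 0,"dz": 0,"yaw": 0}]}}

```text
clock: 4.25
tool_pos: [0.54, -0.384, 0.0207]
eef_rot: [0.039, 0.999, -0.012, 0.016]
contact_force: [-1.0, 0.8, 0.4]
opening: 0.003
```

```bash
python3 -c "
from h import *
shift(.034,-.125,.017)
s=r.get_state();print(s['q'].round(3),s['qd'].round(3));print(R.from_quat(s['eef_rot']).as_matrix().round(3))"
```

```text
t 4.25 fix mm [  36.6 -148.1] z 20.7 yaw need 0.003 F [-1.   0.8  0.4] open 0.002736922191884037
tool shift mm [ 2.6 23.2  3.1]
[ 0.582  1.01  -0.067  1.611  0.132  0.485  1.924] [-0.002 -0.002 -0.003  0.002 -0.    -0.002  0.   ]
[[-0.996  0.079  0.032]
 [ 0.078  0.997 -0.025]
 [-0.034 -0.022 -0.999]]
```

{"fn": "play_rows", "kwargs": {"targets": [{"jaw": 1,"dx": 0.003,"dy": 0.005,"dz": 0.003,"yaw": 0},{"jaw": 1,"dx": 0,"dy": 0.005,"dz": 0.001,"yaw": 0},{"jaw": 1,"dx": 0,"dy": 0.005,"dz": 0,"yaw": 0},{"jaw": 1,"dx": 0,"dy": 0.005,"dz": 0,"yaw": 0},{"jaw": 1,"dx": 0,"dy": 0.004,"dz": 0,"yaw": 0}]}}

```text
clock: 4.75
tool_pos: [0.5392, -0.3583, 0.0159]
eef_rot: [0.039, 0.999, -0.012, 0.017]
contact_force: [0.4, -0.8, -0.6]
opening: 0.004
```

```bash
python3 -c "
from h import *
shift(.034,-.087,.017)
snap('wrist','w2')"
```

```text
t 4.75 fix mm [  33.7 -122.5] z 15.9 yaw need 0.003 F [ 0.4 -0.8 -0.6] open 0.004061809556154876
tool shift mm [-0.4 35.5 -1.8]
```

View pics/w2.png

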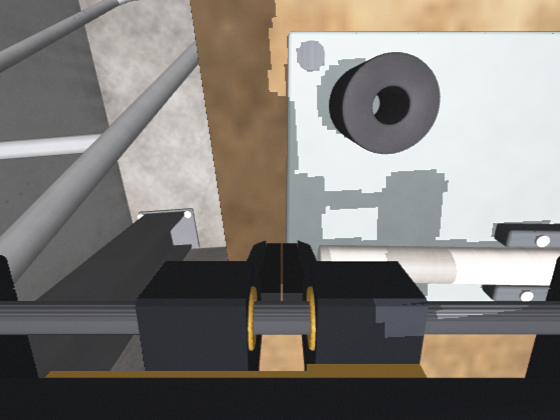

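{"fn": "play_rows", "kwargs": {"targets": [{"jaw": 1,"dx": 0,"dy": 0.005,"dz": -0.001,"yaw": 0},{"jaw": 1,"dx": 0,"dy": 0.005,"dz": 0,"yaw": 0},{"jaw": 1,"dx": 0,"dy": 0.005,"dz": 0,"yaw": 0},{"jaw": 1,"dx": 0,"dy": 0.005,"dz": 0,"yaw": 0},{"jaw": 1,"dx": 0,"dy": 0,"dz": 0,"yaw": 0}]}}

```text
clock: 5.3
tool_pos: [0.5411, -0.3379, 0.017]
eef_rot: [0.039, 0.999, -0.013, 0.017]
contact_force: [0.5, 0.3, 0.3]
opening: 0.002
```

```bash
python3 -c "
from h import *
shift(.034,-.087,.017)
snap('wrist','w3')"
```

```text
t 5.3 fix mm [  33.9 -102. ] z 17.0 yaw need 0.002 F [0.5 0.3 0.3] open 0.002328312766704115
tool shift mm [-0.1 15.  -0.4]
```

View pics/w3.png

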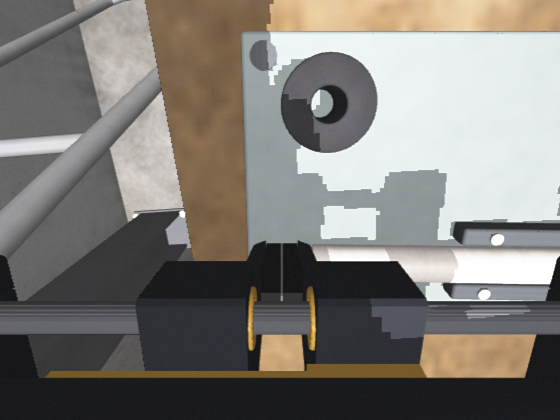

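{"fn": "play_rows", "kwargs": {"targets": [{"jaw": 1,"dx": 0,"dy": 0.004,"dz": 0,"yaw": 0},{"jaw": 1,"dx": 0,"dy": 0.003,"dz": 0,"yaw": 0},{"jaw": 1,"dx": 0,"dy": 0.003,"dz": 0,"yaw": 0},{"jaw": 1,"dx": 0,"dy": 0.002,"dz": 0,"yaw": 0},{"jaw": 1,"dx": 0,"dy": 0.001,"dz": 0,"yaw": 0}]}}

```text
clock: 5.85
tool_pos: [0.5421, -0.3263, 0.0169]
eef_rot: [0.04, 0.999, -0.014, 0.018]
contact_force: [-0.3, -2.3, -0.1]
opening: 0.004
```

```bash
python3 -c "
from h import *
shift(.034,-.087,.017)
snap('top','t3')
P,f,z=cloud('t3')
cv2.imwrite('pics/t3c.png',cv2.resize(f[190:270,305:435,::-1],None,fx=6,fy=6,interpolation=cv2.INTER_CUBIC))"
```

```text
t 5.85 fix mm [ 34.  -90.4] z 16.9 yaw need 0.0 F [-0.3 -2.3 -0.1] open 0.0035359415236732327
tool shift mm [-0.1  3.4 -0.1]
```

View pics/t3c.png

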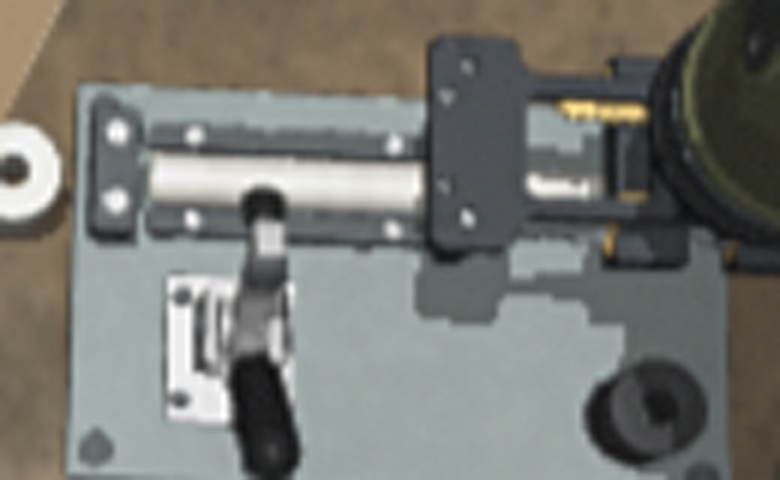

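{"fn": "play_rows", "kwargs": {"targets": [{"jaw": 1,"dx": 0,"dy": 0.0015,"dz": 0,"yaw": 0},{"jaw": 1,"dx": 0,"dy": 0.0015,"dz": 0,"yaw": 0},{"jaw": 1,"dx": 0,"dy": 0.001,"dz": 0,"yaw": 0},{"jaw": 1,"dx": 0,"dy": 0.001,"dz": 0,"yaw": 0},{"jaw": 1,"dx": 0,"dy": 0.001,"dz": 0,"yaw": 0}]}}

```text
clock: 6.4
tool_pos: [0.5425, -0.3212, 0.017]
eef_rot: [0.041, 0.999, -0.015, 0.018]
contact_force: [-0.1, -4.7, 0.8]
opening: 0.001
```

```bash
python3 -c "
from h import *
shift(.034,-.087,.017)
snap('top','t4')
P,f,z=cloud('t4')
cv2.imwrite('pics/t4c.png',cv2.resize(f[190:270,305:435,::-1],None,fx=6,fy=6,interpolation=cv2.INTER_CUBIC))"
```

```text
t 6.4 fix mm [ 34.  -85.3] z 17.0 yaw need -0.0 F [-0.1 -4.7  0.8] open 0.0012363321517239907
tool shift mm [-0.  -1.7  0. ]
```

View pics/t4c.png

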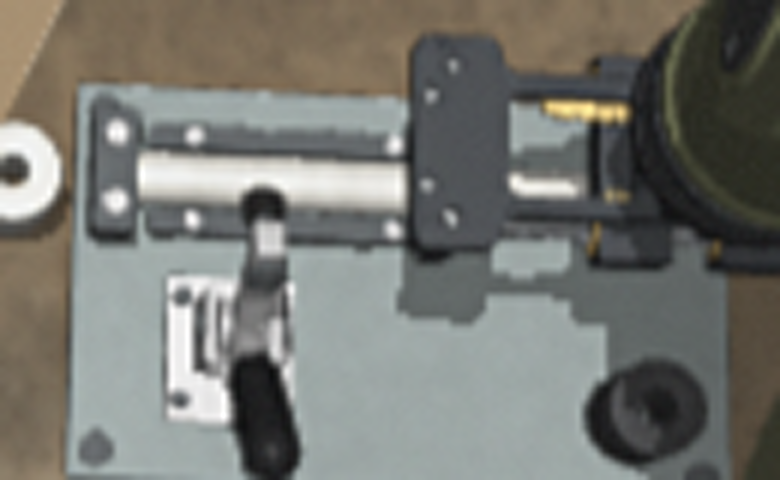

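{"fn": "play_rows", "kwargs": {"targets": [{"jaw": 1,"dx": 0,"dy": 0.001,"dz": 0,"yaw": 0},{"jaw": 1,"dx": 0,"dy": 0.001,"dz": 0,"yaw": 0},{"jaw": 1,"dx": 0,"dy": 0.001,"dz": 0,"yaw": 0},{"jaw": 1,"dx": 0,"dy": 0.001,"dz": 0,"yaw": 0},{"jaw": 1,"dx": 0,"dy": 0.001,"dz": 0,"yaw": 0}]}}

```text
clock: 6.95
tool_pos: [0.5425, -0.3213, 0.0171]
eef_rot: [0.043, 0.999, -0.019, 0.019]
contact_force: [-1.0, -4.4, -1.1]
opening: 0.008
```

```bash
python3 -c "
from h import *
shift(.034,-.087,.017)"
```

```text
t 6.95 fix mm [ 33.9 -85.4] z 17.1 yaw need -0.004 F [-1.  -4.4 -1.1] open 0.008125919325144863
tool shift mm [-0.1 -1.6  0.2]
```

{"fn": "play_rows", "kwargs": {"targets": [{"jaw": 1,"dx": 0,"dy": 0.002,"dz": 0,"yaw": 0},{"jaw": 1,"dx": 0,"dy": 0.003,"dz": 0,"yaw": 0},{"jaw": 1,"dx": 0,"dy": 0.003,"dz": 0,"yaw": 0},{"jaw": 1,"dx": 0,"dy": 0.003,"dz": 0,"yaw": 0},{"jaw": 1,"dx": 0,"dy": 0.001,"dz": 0,"yaw": 0}]}}

```text
clock: 7.45
tool_pos: [0.5413, -0.3214, 0.0174]
eef_rot: [0.047, 0.998, -0.026, 0.019]
contact_force: [0.5, -3.1, -1.1]
opening: 0.009
```

```bash
python3 -c "
from h import *
shift(.034,-.15,.017)"
```

```text
t 7.45 fix mm [ 32.7 -85.6] z 17.4 yaw need -0.013 F [ 0.5 -3.1 -1.1] open 0.008551045040435848
tool shift mm [ -2.  -64.3   3.7]
```

{"fn": "play_rows", "kwargs": {"targets": [{"jaw": 1,"dx": 0,"dy": -0.004,"dz": 0,"yaw": 0},{"jaw": 1,"dx": 0,"dy": -0.008,"dz": 0,"yaw": 0},{"jaw": 1,"dx": 0,"dy": -0.015,"dz": 0,"yaw": 0},{"jaw": 1,"dx": 0,"dy": -0.015,"dz": 0,"yaw": 0},{"jaw": 1,"dx": 0,"dy": 0,"dz": -0.02,"yaw": 0}]}}

```text
clock: 7.95
tool_pos: [0.535, -0.3599, 0.0366]
eef_rot: [0.045, 0.999, -0.022, 0.016]
contact_force: [0.2, 0.0, -0.8]
opening: 0.007
```

{"fn": "play_rows", "kwargs": {"targets": [{"jaw": 1,"dx": 0,"dy": 0,"dz": -0.03,"yaw": 0},{"jaw": 1,"dx": 0,"dy": 0,"dz": -0.04,"yaw": 0},{"jaw": 1,"dx": 0,"dy": 0,"dz": -0.04,"yaw": 0},{"jaw": 1,"dx": 0,"dy": 0,"dz": -0.04,"yaw": 0},{"jaw": 1,"dx": 0,"dy": 0,"dz": -0.03,"yaw": 0}]}}

```text
clock: 8.45
tool_pos: [0.5252, -0.358, 0.2202]
eef_rot: [0.049, 0.999, -0.02, 0.013]
contact_force: [-0.3, 0.5, -0.5]
opening: 0.004
```

```bash
python3 - <<'E'
from h import *
shift(-.11,.055,.23)
s=r.get_state();print(s['q'].round(3));print(R.from_quat(s['eef_rot']).as_matrix().round(3))
snap('top','t5');snap('wrist','w5')
P,f,z=cloud('t5')
cv2.imwrite('pics/t5c.png',cv2.resize(f[190:270,305:435,::-1],None,fx=6,fy=6,interpolation=cv2.INTER_CUBIC))
E
```

```text
t 8.45 fix mm [  19.7 -123.4] z 220.2 yaw need -0.016 F [-0.3  0.5 -0.5] open 0.003854855161012477
tool shift mm [132.  175.8 -20.4]
[ 0.548  0.702 -0.064  1.601  0.093  0.801  1.911]
[[-0.995  0.097  0.024]
 [ 0.096  0.994 -0.042]
 [-0.028 -0.04  -0.999]]
```

View pics/t5c.png

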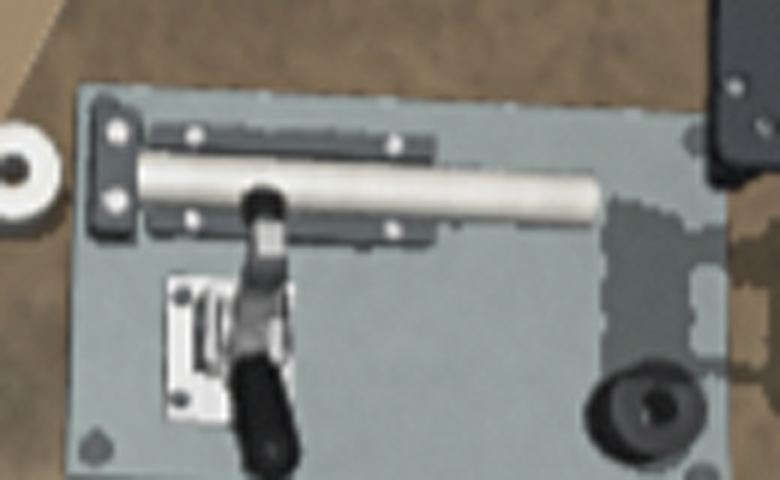

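View pics/w5.png

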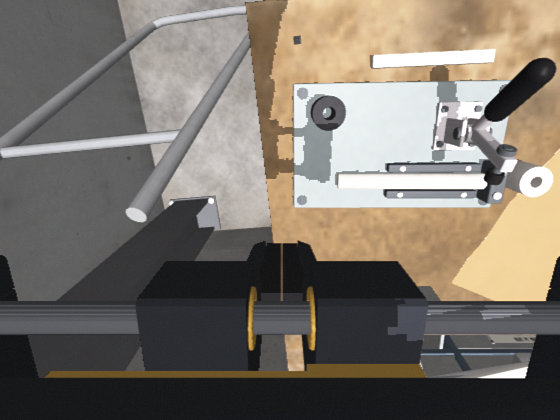

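```bash
python3 - <<'E'
from h import *
fx=np.load('fix.npz');M=fx['M'];o=fx['o']
F=lambda p:np.round(M.T@(p[:2]-o)*1000,1)
px=lambda x,y:(x/6-.4+305,y/6-.4+190)
for n,c,h in [('bar- now',(600,200),.028),('bar+',(137,176),.028),('plate+y edge',(76,170),.01),('plate -y edge',(729,200),.01)]: print(n,F(ray('t5',*px(*c),h)))
print('wrist bar-',F(ray('w5',338,180,.028)),'plate edge',F(ray('w5',293,180,.01)))
P,f,z=cloud('t5')
X=(P[...,:2]-o)@M
m=(X[...,0]<-.05)&(X[...,0]>-.09)&(abs(X[...,1]-.055)<.03)&(P[...,2]>.1);print('grip',X[m].mean(0),X[m].min(0),X[m].max(0),P[m][:,2].max())
E
```

```text
bar- now [ 31.8 -70.3]
bar+ [32.7 90. ]
plate+y edge [ 37.5 109.8]
plate -y edge [  37.5 -120.3]
wrist bar- [ 31.3 -70.5] plate edge [  35.5 -120.1]
grip [-0.06493846  0.05683264] [-0.07857108  0.04672832] [-0.05015381  0.06500738] 0.13094422730694977
```

{"fn": "play_rows", "kwargs": {"targets": [{"jaw": 1,"dx": 0.03,"dy": 0.03,"dz": -0.004,"yaw": -0.016},{"jaw": 1,"dx": 0.03,"dy": 0.034,"dz": -0.004,"yaw": 0},{"jaw": 1,"dx": 0.03,"dy": 0.034,"dz": -0.004,"yaw": 0},{"jaw": 1,"dx": 0.026,"dy": 0.034,"dz": 0,"yaw": 0},{"jaw": 1,"dx": 0.016,"dy": 0.034,"dz": 0,"yaw": 0}]}}

```text
clock: 9.05
tool_pos: [0.4056, -0.1865, 0.2207]
eef_rot: [0.047, 0.998, -0.024, 0.017]
contact_force: [-0.2, 1.0, 0.1]
opening: 0.001
```

```bash
python3 - <<'E'
from h import *
shift(-.115,.055,.105)
s=r.get_state();print(R.from_quat(s['eef_rot']).as_matrix().round(3))
E
```

```text
t 9.05 fix mm [-113.5   37.8] z 220.7 yaw need -0.013 F [-0.2  1.   0.1] open 0.0007963347931230571
tool shift mm [  5.9  22.6 114.7]
[[-0.995  0.094  0.032]
 [ 0.093  0.994 -0.05 ]
 [-0.037 -0.047 -0.998]]
```

{"fn": "play_rows", "kwargs": {"targets": [{"jaw": 1,"dx": 0.004,"dy": 0.012,"dz": 0.015,"yaw": 0},{"jaw": 1,"dx": 0.002,"dy": 0.01,"dz": 0.03,"yaw": 0},{"jaw": 1,"dx": 0,"dy": 0,"dz": 0.03,"yaw": 0},{"jaw": 1,"dx": 0,"dy": 0,"dz": 0.02,"yaw": 0},{"jaw": 1,"dx": 0,"dy": 0,"dz": 0.01,"yaw": 0}]}}

```text
clock: 9.55
tool_pos: [0.4022, -0.1656, 0.111]
eef_rot: [0.044, 0.999, -0.023, 0.016]
contact_force: [0.1, 0.0, 0.1]
opening: 0.009
```

```bash
python3 - <<'E'
from h import *
shift(-.095,.055,.103)
snap('wrist','w6');snap('top','t6');snap('scene','s6')
cv2.imwrite('pics/s6c.png',cv2.resize(cloud('s6')[1][130:280,250:430,::-1],None,fx=4,fy=4,interpolation=cv2.INTER_CUBIC))
E
```

```text
t 9.55 fix mm [-118.6   58.3] z 111.0 yaw need -0.007 F [0.1 0.  0.1] open 0.008994884672711095
tool shift mm [-23.3  -2.8   9. ]
```

View pics/w6.png

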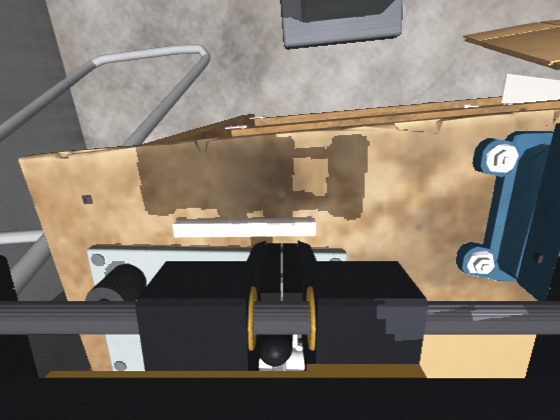

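View pics/s6c.png

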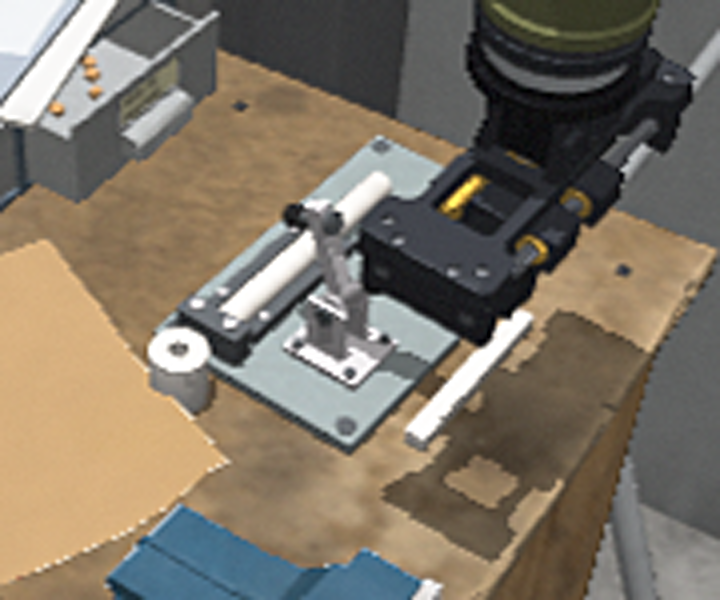

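{"fn": "play_rows", "kwargs": {"targets": [{"jaw": 1,"dx": -0.006,"dy": -0.001,"dz": 0.003,"yaw": 0},{"jaw": 1,"dx": -0.006,"dy": -0.001,"dz": 0.003,"yaw": 0},{"jaw": 1,"dx": -0.006,"dy": -0.001,"dz": 0,"yaw": 0},{"jaw": 1,"dx": -0.006,"dy": 0,"dz": 0,"yaw": 0},{"jaw": 1,"dx": -0.006,"dy": 0,"dz": 0,"yaw": 0}]}}

```text
clock: 10.2
tool_pos: [0.4324, -0.1733, 0.1089]
eef_rot: [0.046, 0.999, -0.023, 0.015]
contact_force: [-11.0, 0.9, 7.0]
opening: 0.006
```

```bash
python3 - <<'E'
from h import *
shift(-.035,.055,.105)
s=r.get_state();print(R.from_quat(s['eef_rot']).as_matrix().round(3))
E
```

```text
t 10.2 fix mm [-87.9  53.1] z 108.9 yaw need -0.01 F [-11.    0.9   7. ] open 0.005553009524374562
tool shift mm [-52.7   2.6   5.5]
[[-0.995  0.092  0.028]
 [ 0.09   0.995 -0.047]
 [-0.033 -0.044 -0.998]]
```

{"fn": "play_rows", "kwargs": {"targets": [{"jaw": 1,"dx": -0.006,"dy": 0,"dz": 0,"yaw": 0},{"jaw": 1,"dx": -0.006,"dy": 0,"dz": 0,"yaw": 0},{"jaw": 1,"dx": -0.006,"dy": 0,"dz": 0,"yaw": 0},{"jaw": 1,"dx": -0.006,"dy": 0,"dz": 0,"yaw": 0},{"jaw": 1,"dx": -0.006,"dy": 0,"dz": 0,"yaw": 0}]}}

```text
clock: 10.7
tool_pos: [0.4315, -0.1731, 0.1083]
eef_rot: [0.049, 0.998, -0.02, -0.017]
contact_force: [-8.4, 1.0, 5.6]
opening: 0.002
```

```bash
python3 - <<'E'
from h import *
shift(-.035,.055,.105)
snap('scene','s7')
cv2.imwrite('pics/s7c.png',cv2.resize(cloud('s7')[1][130:280,250:430,::-1],None,fx=4,fy=4,interpolation=cv2.INTER_CUBIC))
E
```

```text
t 10.7 fix mm [-88.8  53.2] z 108.3 yaw need -0.015 F [-8.4  1.   5.6] open 0.002074923355111987
tool shift mm [-53.8   2.7   1.4]
```

View pics/s7c.png

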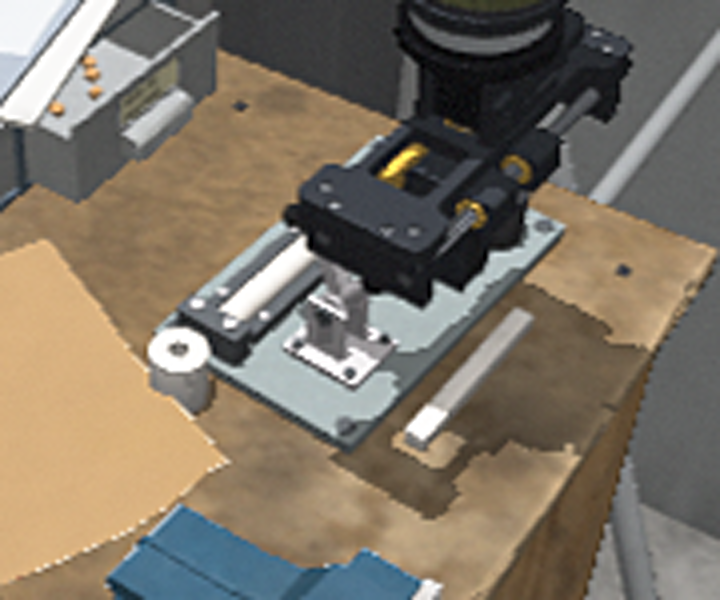

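{"fn": "play_rows", "kwargs": {"targets": [{"jaw": 1,"dx": -0.01,"dy": 0,"dz": -0.003,"yaw": 0},{"jaw": 1,"dx": -0.012,"dy": 0,"dz": -0.004,"yaw": 0},{"jaw": 1,"dx": -0.012,"dy": 0,"dz": -0.004,"yaw": 0},{"jaw": 1,"dx": -0.012,"dy": 0,"dz": -0.003,"yaw": 0},{"jaw": 1,"dx": -0.01,"dy": 0,"dz": -0.002,"yaw": 0}]}}

```text
clock: 11.25
tool_pos: [0.4592, -0.1755, 0.1213]
eef_rot: [0.052, 0.997, -0.018, -0.048]
contact_force: [-4.7, 0.7, 3.6]
opening: 0.007
```

```bash
python3 - <<'E'
from h import *
shift(-.035,.055,.12)
s=r.get_state();print(R.from_quat(s['eef_rot']).as_matrix().round(3), s['moment'])
snap('wrist','w8');snap('top','t8')
cv2.imwrite('pics/t8c.png',cv2.resize(cloud('t8')[1][190:300,305:435,::-1],None,fx=5,fy=5,interpolation=cv2.INTER_CUBIC))
E
```

```text
t 11.25 fix mm [-61.   53.1] z 121.3 yaw need -0.02 F [-4.7  0.7  3.6] open 0.0065775867661320535
tool shift mm [-25.9   2.5  -1.3]
[[-0.99   0.101 -0.098]
 [ 0.105  0.994 -0.031]
 [ 0.094 -0.041 -0.995]] [ 1.66244173e-01  7.50364376e-01 -5.98016757e-04]
```

View pics/w8.png

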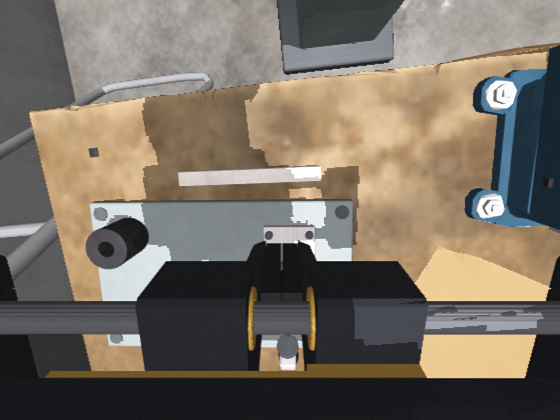

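View pics/t8c.png

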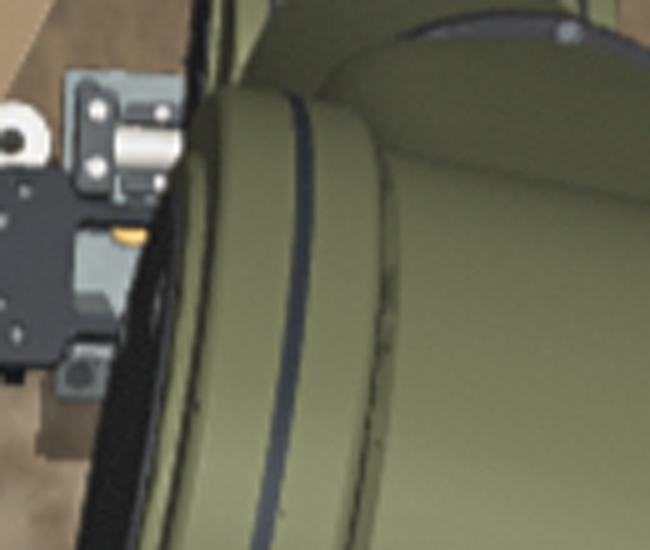

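{"fn": "play_rows", "kwargs": {"targets": [{"jaw": 1,"dx": -0.01,"dy": 0,"dz": 0.002,"yaw": 0},{"jaw": 1,"dx": -0.01,"dy": 0,"dz": 0.002,"yaw": 0},{"jaw": 1,"dx": -0.01,"dy": 0,"dz": 0.001,"yaw": 0},{"jaw": 1,"dx": -0.01,"dy": 0,"dz": 0,"yaw": 0},{"jaw": 1,"dx": -0.005,"dy": 0,"dz": 0,"yaw": 0}]}}

```text
clock: 11.85
tool_pos: [0.5116, -0.1808, 0.1116]
eef_rot: [0.051, 0.998, -0.018, -0.043]
contact_force: [-0.7, 0.4, 0.3]
opening: 0.006
```

```bash
python3 - <<'E'
from h import *
shift(-.035,.055,.12)
snap('wrist','w9');snap('scene','s9')
cv2.imwrite('pics/s9c.png',cv2.resize(cloud('s9')[1][130:280,250:430,::-1],None,fx=4,fy=4,interpolation=cv2.INTER_CUBIC))
E
```

```text
t 11.85 fix mm [-8.4 52.1] z 111.6 yaw need -0.018 F [-0.7  0.4  0.3] open 0.005660804710631388
tool shift mm [27.3  2.1 -6.3]
```

View pics/w9.png

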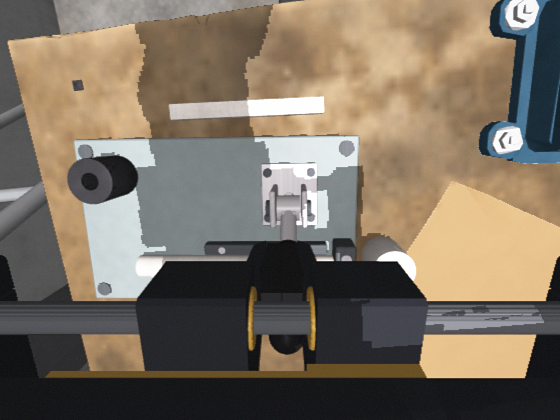

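View pics/s9c.png

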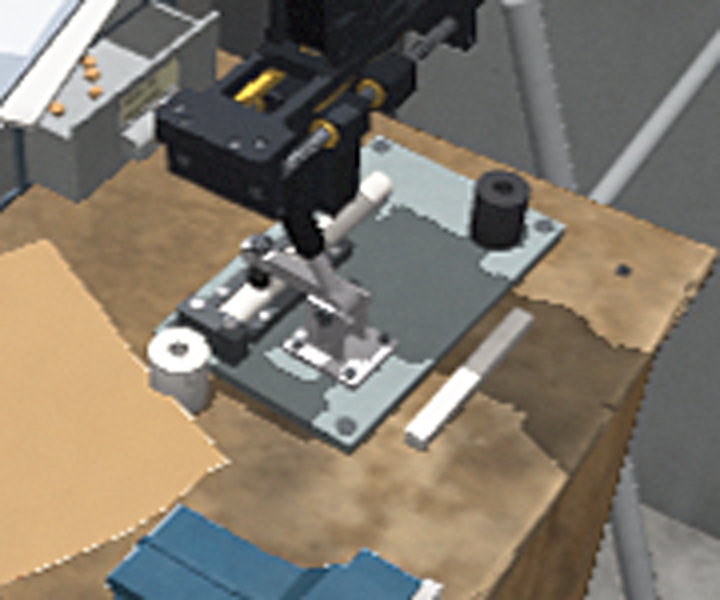

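{"fn": "play_rows", "kwargs": {"targets": [{"jaw": 1,"dx": 0.01,"dy": 0,"dz": -0.002,"yaw": 0},{"jaw": 1,"dx": 0.02,"dy": 0,"dz": -0.01,"yaw": 0},{"jaw": 1,"dx": 0.025,"dy": 0,"dz": -0.025,"yaw": 0},{"jaw": 1,"dx": 0.02,"dy": 0,"dz": -0.04,"yaw": 0},{"jaw": 1,"dx": 0,"dy": 0,"dz": -0.045,"yaw": 0}]}}

```text
clock: 12.45
tool_pos: [0.4359, -0.1673, 0.2377]
eef_rot: [0.051, 0.997, -0.017, -0.052]
contact_force: [1.6, -0.9, -0.3]
opening: 0.006
```

{"fn": "play_rows", "kwargs": {"targets": [{"jaw": 1,"dx": 0.01,"dy": 0.03,"dz": -0.02,"yaw": 0},{"jaw": 1,"dx": 0.02,"dy": 0.04,"dz": 0,"yaw": 0},{"jaw": 1,"dx": 0.01,"dy": 0.045,"dz": 0,"yaw": 0},{"jaw": 1,"dx": 0,"dy": 0.045,"dz": 0,"yaw": 0},{"jaw": 1,"dx": 0,"dy": 0.04,"dz": 0,"yaw": 0}]}}

```text
clock: 12.95
tool_pos: [0.4154, 0.0337, 0.2608]
eef_rot: [0.06, 0.997, -0.019, -0.045]
contact_force: [1.0, 0.4, -0.1]
opening: 0.006
```

{"fn": "play_rows", "kwargs": {"targets": [{"jaw": 1,"dx": 0,"dy": 0.02,"dz": 0,"yaw": 0},{"jaw": 1,"dx": 0,"dy": 0,"dz": 0,"yaw": 0},{"jaw": 1,"dx": 0,"dy": 0,"dz": 0,"yaw": 0},{"jaw": 1,"dx": 0,"dy": 0,"dz": 0,"yaw": 0},{"jaw": 1,"dx": 0,"dy": 0,"dz": 0,"yaw": 0}]}}

```text
clock: 13.45
tool_pos: [0.4133, 0.0554, 0.2602]
eef_rot: [0.057, 0.997, -0.02, -0.046]
contact_force: [0.3, -0.7, 0.0]
opening: 0.007
```

```bash
python3 - <<'E'
from h import *
F,Rm,M,o,s=where();print(s['tool_pos'],abs(s['qd']).max())
snap('scene','s10');snap('top','t10')
cv2.imwrite('pics/s10c.png',cv2.resize(cloud('s10')[1][130:280,250:430,::-1],None,fx=4,fy=4,interpolation=cv2.INTER_CUBIC))
cv2.imwrite('pics/t10c.png',cv2.resize(cloud('t10')[1][180:300,300:440,::-1],None,fx=5,fy=5,interpolation=cv2.INTER_CUBIC))
E
```

```text
t 13.45 fix mm [-125.6  279.5] z 260.2 yaw need -0.031 F [ 0.3 -0.7  0. ] open 0.006918995060048589
[0.41329547 0.05542282 0.26017244] 0.01923385046063801
```

View pics/s10c.png

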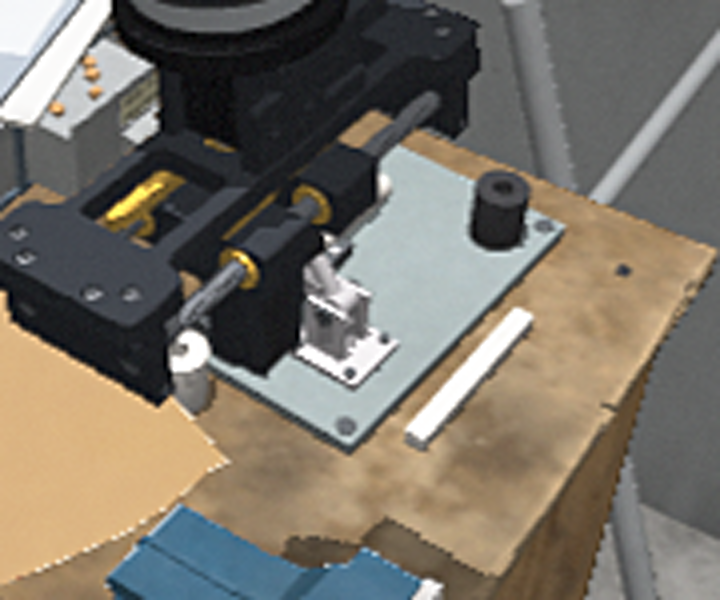

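View pics/t10c.png

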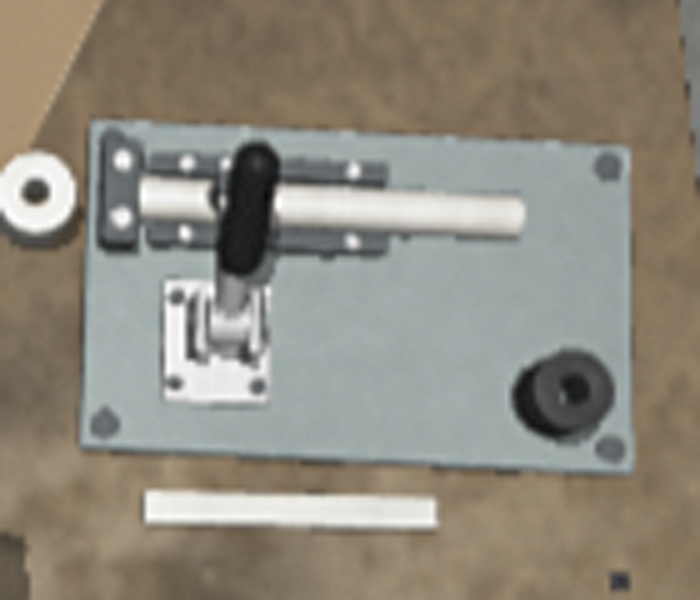

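Picture: the lever leans to +x, with its grip end at crop (257,158). The bar's free end is at (525,216), and its other end meets the stop at (139,195). I'll check the lever angle, the bar's position and the bystander objects in numbers.

```bash
python3 - <<'E'
from h import *
fx=np.load('fix.npz');M=fx['M'];o=fx['o']
F=lambda p:np.round(M.T@(p[:2]-o)*1000,1)
px=lambda x,y:(x/5-.4+300,y/5-.4+180)
for n,c,h in [('bar-',(525,216),.028),('bar+',(139,195),.028),('lever end',(257,158),.1281),('rollA',(575,390),.048),('rollB',(36,190),.038),('pinL',(145,507),.012),('pinR',(437,511),.012)]: print(n,F(ray('t10',*px(*c),h)))
P,f,z=cloud('t10');X=(P[...,:2]-o)@M
m=(X[...,0]>-.02)&(X[...,0]<.05)&(abs(X[...,1]-.055)<.02)&(P[...,2]>.07)
i=X[m][:,0].argmax();print('grip cloud max x',X[m].max(0),'zmax',P[m][:,2].max())
# axis of the lever: slope of top surface
A=np.c_[X[m][:,0],np.ones(m.sum())];k=abs(X[m][:,1]-np.median(X[m][:,1]))<.004
print('slope dz/dx',np.polyfit(X[m][k,0],P[m][k,2],1))
E
```

```text
bar- [ 32.1 -70.3]
bar+ [33.4 90.1]
lever end [29.7 55.9]
rollA [-42.  -84.7]
rollB [ 31.5 133.5]
pinL [-93.9  82.8]
pinR [-90.  -37.2]
grip cloud max x [0.03759878 0.06487684] zmax 0.12942826551587727
slope dz/dx [1.21539255 0.09094043]
```

```bash
python3 -c "
from h import *
print(r.finish_job())"
```

```text
the job is handed in; nothing more can be done
None
```

I pushed the bar home against the end stop, pushed the clamp lever over so it snapped shut, and handed the job in at about 13.5 s. No verdict is reported.

**Bar:** I pushed it by its free end with the shut fingers while the clamp was open. It stopped moving even when I kept pushing. The top picture put its ends at y = -70.3 and +90.0 mm, against -70 and +90 when home.

**Lever:** The first push stalled at about 11 N and tilted the tool slightly. A firmer push that rose with the grip took it past centre.

**Final check:**
- **Lever position:** its end measured x = 29.7 mm, which is the locked position.
- **Bar:** its ends were at -70.3 and +90.1 mm.
- **Rollers and pin:** these were within about 2 mm of where they started.
- **Arm:** clear of everything, with the contact force near zero.

**Not confirmed:**
- **Foot force:** I couldn't measure the foot's force on the bar. I judged it only from the pictures and the lever's position.
- **Lever slope:** a rough slope fit to the grip's depth points gave 1.2, against 1.46 expected. I put that down to the rounded end and relied on the position instead.
- **Carton and bottle:** I didn't measure `box_mini` and `oil_bottle` again. The arm only passed above them and never felt any contact there.

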